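# Rock a battery block into its charging dock

## Robot

A 6-joint arm with a two-finger parallel gripper is mounted at the origin on the work surface. World frame = base frame: x ahead of the robot, y to its left, z up, the work surface at z = 0. Lengths are in m, angles in rad, forces in N, time in s.
With the tool pointing down it reaches from about 0.3 to 0.875 m from the base axis. Payload 6.4 kg.
Tool frame: the origin (TCP) lies on the centre line of the jaws, within the pads' length; the fingertips stand 8 mm ahead of it and the grasp point (between the pads) lies 11 mm behind it (robot.finger_overhang is the distance from the TCP to the fingertips, in m); z points along the fingers, y is the line along which they close (so a half turn about z gives the same grasp; the last joint's range is limited). The gripper opens to 85 mm and grips with 20 to 120 N. Pads are 22 mm wide; open, the fingers measure 114 mm over their backs; the gripper's body (76 mm by 85 mm) begins 54 mm behind the grasp point. The pads swing forward as they close: fully open they stand 13 mm farther back than shut.
Start: joints at [0.918, 0.181, 1.607, -0, 1.354, -0.206], TCP at [0.248, 0.519, 0.239] pointing down, gripper open.
Joint ranges: [-2.99, 2.99], [-0.89, 2.07], [0.3, 2.58], [-1.14, 4.28], [0, 2.63], [-3.12, 3.12]. Speed limits (rad/s): [2.57, 2.57, 3.01, 3.14, 3.14, 3.14].

## Interface

Orientations are given as a unit quaternion [x, y, z, w].
In Python, from plant import robot gives the robot as it stands. The module is installed in compiled form; this text tells all that it offers.
- The arm moves only by the tool move_arm, never from a script. Its arguments are lists of equal length, an entry for each row: "slide": the shift along the tool's x, y, z in units of 25 mm (1.0 is 25 mm), a list of three; "dr": the turn, a rotation vector about the tool's x, y, z in units of 5 degrees (1.0 is 5 degrees), a list of three. A call has 1 to 20 rows; each row shifts and turns the commanded pose from where the row before left it, along the tool's axes as they then stand; what a row does not reach is not made up. A row lasts 1/12 s, in which the tool goes at most 41.7 mm and 7.16 degrees, less where a joint would pass 70% of its speed; a pose out of reach is approached as far as the arm can. A call is refused whole if a number of a shift passes 1 or a number of a turn 1, either way. A call with a gripper value outside its range is refused whole. "jaw" is the opening, from 0 (shut) to 1 (fully open), set as the call begins (left out, the last holds). The fingers move at their own pace and stop on an object; the grip force is fixed at half the most. Time passes only in rows, so rows that do not move let the fingers close. It gives the time, the measured TCP pose, the force, the opening and the grip force at its end, in the units of the state.
- robot.sense(): the state, without advancing time (a new reading comes with each control period).
- robot.capture(name): name is "scene" or "top" or "wrist"; returns a dict with "img" (420x560x3 uint8, red, green, blue), "camera_matrix" (3x3 intrinsics, pixels), "k1" (the pictures are not rectified: a ray, as slopes to the right and down, at radius r is drawn at 1 + k1 r^2 times it, then the intrinsics apply), "rvec" (rotation vector, rad) and "tvec" (3), from world to camera coordinates, as OpenCV has them; the wrist camera has in their place "T_tool_cam" (4x4, takes a point from camera to tool coordinates, whose origin is the TCP and whose axes are the flange's). Camera axes: x right, y down, z forward; pixel columns grow to the right and rows downward; lengths in m; the calibration is good to about 2 mm. A picture is of the moment at which its call begins: read the wrist's pose just before it. There is no depth.
- robot.finish_job(): hands the job in; it is judged then, once.
The state is a dict: "time_s": time; "qpos": joint angles; "joint_velocities": joint speeds; "joint_torque": joint torques, N m; "position": TCP position; "tcp_rot": TCP orientation; "ft_force": force on the tool from outside, world axes, zero at the start; "wrist_torque": the same for the moment, N m; "width": finger opening in m; "grasp_force": force on a finger pad.
Only numpy, scipy, OpenCV 4.12 (cv2) and the standard library are available. Lean on these libraries where they do the work, as an engineer would, in place of code of your own. Each camera call takes 0.05 s, during which the arm holds its last target. There are 200 camera calls.

## Task

Put the loose battery block on charge: tip it nose down, slip its tongue under the lip at the nose end of the dock's pocket, and rock the tail down until the block lies flat and fully home on the pocket floor. Be gentle: neither the block nor the gripper may ever press on the dock with more than 20 N; leave the weights and the sample pan where they are, and let go of the block.

Things in the scene. Friction and masses are not known exactly. Their poses are not given: they have to be found in the camera images.
- battery: loose grey battery block, 0.2 to 0.45 kg, 80 long x 40 wide x 40 high mm, flat on the bench. Origin: centre of the underside, z up. The nose is its -x end, at first roughly towards the robot (yaw within 0.8 rad): main body x = -30 to +40 mm; a tongue 10 long, 40 wide, 7 high, flush with the underside, x = -40 to -30. Grasp across the width by the upper 18 mm, to clear the pocket walls.
- nose (a point): middle of the lower front edge of the battery's tongue, at (-40, 0, 0) mm in the battery's frame
- tail (a point): middle of the lower rear edge of the battery, at (+40, 0, 0) mm in the battery's frame
- dock: charging dock fixed to the bench: grey base 200 x 100 x 12 mm; on it a rigid white carriage 104 x 66 x 18 mm with the pocket (black floor). Origin: centre of the base's underside, z up, -x = nose end, yaw within 0.5 rad. The carriage is centred in y but clamped up to 14 mm either way along x from the base's centre; this pose does NOT show where: feel (or look) for the nose wall.
- weight_large: bystander: steel knob weight 38 mm across, 52 mm high; origin at the centre of its underside
- weight_small: bystander: steel knob weight 30 mm across, 42 mm high; origin at the centre of its underside
- sample_pan: bystander: flat aluminium pan 90 mm across, 14 mm high; origin at the centre of its underside
- pocket (a point): point of the dock base at (0, 0, 16) mm: the middle of the pocket floor if the carriage were centred. Pocket 82 mm long (2 mm to spare) and 42 mm wide (1 mm to spare each side); side walls slope outward over their top 4 mm to 46 mm wide. The tail wall (+x end) is 10 mm high above the pocket floor, the others 14 mm (30 mm above the bench).
- stop (a point): point of the dock base at (-41, 0, 16) mm: foot of the nose wall if the carriage were centred. Here a lip overhangs the pocket by 5 mm in +x, underside 10 mm and top 14 mm above the floor, so the block cannot go in flat. With the tongue against the nose wall the block fits under the lip at tilts up to 0.3 rad and swings down with 2 mm to spare at the tail.
Mind the look-alikes: they are no part of the job. Leave any orange or yellow look-alike of the dock alone.

How it is judged:
By the outcome, as a careful person would: the job done as asked, in the order asked, and still so for the second after the job is handed in, with the robot touching nothing.
It also fails if it takes over 58 s, if anything falls off the work surface, if the arm or the gripper's body presses on something with over 40 N, if the wrist force passes 120 N, or if a joint passes its speed limit or range.

## Working session

There is one attempt and no reset: what is moved stays moved. The work goes in short steps, Python scripts to look and compute and a tool call to move; the robot and the scene stay as the last step left them, time stands still between calls to the robot, and variables do not carry over. Pictures are saved under pics/ and viewed, at most 10 in all, crops included, and the job is handed in when it is done.

Besides the shell and the picture viewer there is one more tool, called after "Emit:" by a JSON object that holds its "name" and its "arguments", one argument or row to a line. move_arm: Moves the arm, as the interface text tells. Its arguments: {"type":"object","properties":{"slide":{"type":"array","items":{"type":"array","items":{"type":"number"}}},"dr":{"type":"array","items":{"type":"array","items":{"type":"number"}}},"jaw":{"type":"number"}},"required":["slide","dr"]}

```bash
mkdir -p pics; cat > h.py <<'E'
import numpy as np, cv2, pickle
from scipy.spatial.transform import Rotation as R
from plant import robot
def snap(name,fn):
    s=robot.sense(); c=robot.capture(name)
    if 'T_tool_cam' in c:
        T=np.eye(4);T[:3,:3]=R.from_quat(s['tcp_rot']).as_matrix();T[:3,3]=s['position']
        c['Twc']=T@np.array(c['T_tool_cam'])
    else:
        M=np.eye(4);M[:3,:3]=cv2.Rodrigues(np.array(c['rvec'],float))[0];M[:3,3]=np.ravel(c['tvec']);c['Twc']=np.linalg.inv(M)
    pickle.dump(c,open(f'pics/{fn}.pkl','wb')); cv2.imwrite(f'pics/{fn}.png',c['img'][:,:,::-1]); return c
def load(fn): return pickle.load(open(f'pics/{fn}.pkl','rb'))
def ray(c,uv):
    K=np.array(c['camera_matrix']);p=cv2.undistortPoints(np.array([[uv]],float),K,np.array([c['k1'],0,0,0.]))[0,0]
    d=c['Twc'][:3,:3]@np.array([p[0],p[1],1]);return c['Twc'][:3,3],d/np.linalg.norm(d)
def onz(c,uv,z):
    o,d=ray(c,uv);return o+d*(z-o[2])/d[2]
def proj(c,P):
    M=np.linalg.inv(c['Twc']);P=np.atleast_2d(P)
    return cv2.projectPoints(P.astype(float),cv2.Rodrigues(M[:3,:3])[0],M[:3,3],np.array(c['camera_matrix'],float),np.array([c['k1'],0,0,0.]))[0][:,0]
def tri(obs):
    A=np.zeros((3,3));b=np.zeros(3)
    for c,uv in obs:
        o,d=ray(c,uv);Q=np.eye(3)-np.outer(d,d);A+=Q;b+=Q@o
    return np.linalg.solve(A,b)
E
python3 - <<'E'
from h import *
a=[snap(n,n+'0') for n in('scene','top','wrist')]
for c in a: print(c['Twc'].round(3).tolist(),c['k1'],np.array(c['camera_matrix'])[0,0])
cv2.imwrite('pics/both.png',cv2.resize(np.hstack([a[0]['img'],a[1]['img']])[:,:,::-1],(800,300)))
s=robot.sense();print(s['tcp_rot'],s['ft_force'],s['width'],robot.finger_overhang)
E
```

```text
[[0.383, 0.795, -0.471, 0.956], [0.924, -0.335, 0.186, -0.059], [-0.01, -0.506, -0.863, 0.817], [0.0, 0.0, 0.0, 1.0]] -0.046956620745806595 435.57011554844433
[[-0.006, -0.993, 0.12, 0.4], [-1.0, 0.006, -0.0, 0.078], [-0.001, -0.12, -0.993, 1.106], [0.0, 0.0, 0.0, 1.0]] -2.0934227420794937e-05 506.7755897178982
[[0.433, 0.863, 0.259, 0.183], [0.901, -0.415, -0.125, 0.549], [-0.001, 0.288, -0.958, 0.373], [0.0, 0.0, 0.0, 1.0]] -0.013119786214968048 321.1566520753281
[ 2.21542146e-01  9.75150542e-01 -6.40420169e-04 -2.96295726e-04] [ 0.33167038 -0.76370211  0.48125563] 0.08562808436520104 0.008
```

View pics/top0.png

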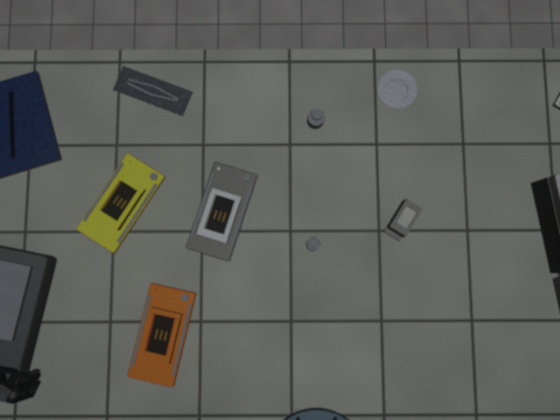

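View pics/scene0.png

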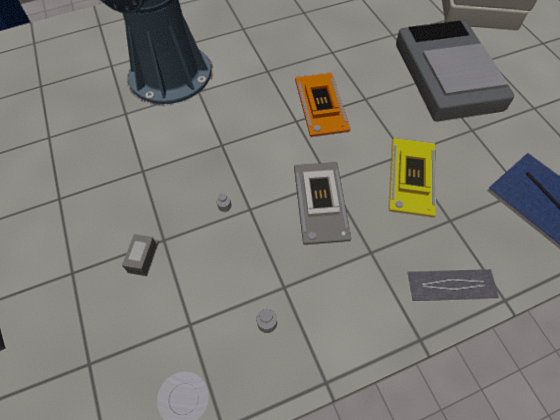

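The top view shows the grey battery at (403,219) and the grey dock with its white carriage at (222,210). The look-alikes are the yellow dock (120,203) and the orange dock (162,335). The scale at (15,310) and the boxes at (545,225) are clutter. In the scene view the battery is at (140,255) and the dock at (322,200). I choose the grey ones and check them in one crop.

```bash
python3 - <<'E'
from h import *
t=load('top0')['img'];s=load('scene0')['img']
f=lambda im,x,y,w,h:cv2.resize(im[y:y+h,x:x+w],(400,300),interpolation=cv2.INTER_CUBIC)
# top bat x375-431,y198-240 (7.143x); scene bat 108-172 x 231-279 (6.25); top dock 162-290 x160-256(~3.125); scene dock 258-386 x 156-252
m=np.vstack([np.hstack([f(t,375,198,56,42),f(s,108,231,64,48)]),np.hstack([f(t,154,162,136,102),f(s,258,154,128,96)])])
m=np.clip(m*1.3,0,255).astype(np.uint8)
cv2.imwrite('pics/crop1.png',m[:,:,::-1])
E
```

```text
(no output)
```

View pics/crop1.png

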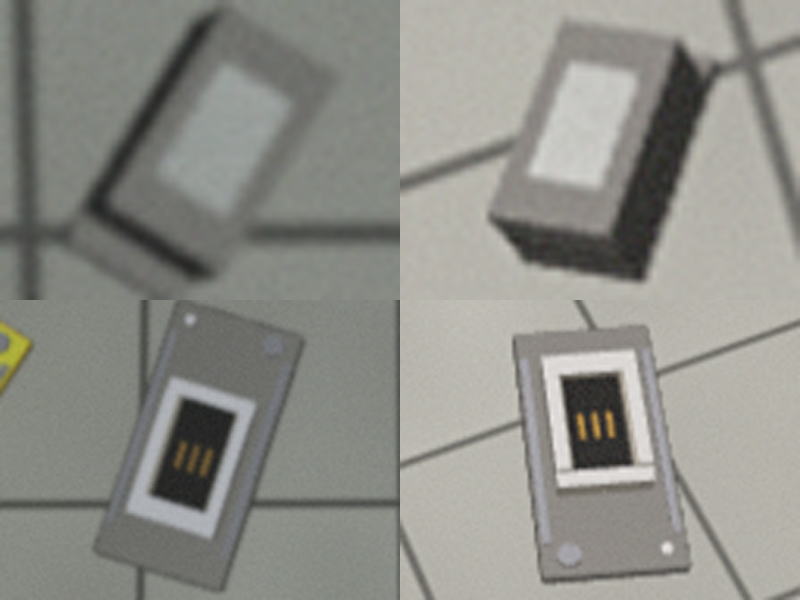

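The crop shows the battery's tongue at the bottom, towards the robot, with the tail at the upper right. The dock is grey with a white carriage set towards its nose end, and the low tail wall is on the far side.

```bash
python3 - <<'E'
from h import *
t=load('top0');s=load('scene0')
def T(x,y):return (375+(x+.5)/7.143-.5,198+(y+.5)/7.143-.5)
def S(x,y):return (108+(x-400+.5)/6.25-.5,231+(y+.5)/6.25-.5)
def D(x,y):return (154+x/2.941,162+(y-300)/2.941)
def E(x,y):return (258+(x-400)/3.125,154+(y-300)/3.125)
# tail-left, tail-right(top view), nose-right, nose-left
bt=[(222,8),(335,75),(222,265),(108,200)]; bs=[(490,215),(612,235),(680,42),(560,20)]
bs=[bs[1],bs[0],bs[3],bs[2]]
P=[tri([(t,T(*a)),(s,S(*b))]) for a,b in zip(bt,bs)]
print('bat',np.round(P,4).tolist(), np.mean(P,0))
for a,b in zip(bt,bs): print(onz(t,T(*a),.04).round(4),onz(s,S(*b),.04).round(4))
print('dock base z=.012 then carriage .03')
for z,A,B in((.012,[(178,302),(304,338),(222,590),(94,551)],[(690,568),(543,581),(514,337),(648,327)]),(.03,[(170,378),(257,403),(212,539),(126,514)],[(655,466),(557,470),(544,355),(638,349)])):
  for a,b in zip(A,B): print(tri([(t,D(*a)),(s,E(*b))]).round(4),onz(t,D(*a),z).round(4),onz(s,E(*b),z).round(4))
E
```

```text
bat [[0.5447, -0.1951, 0.0332], [0.5241, -0.2283, 0.0346], [0.4674, -0.1917, 0.0388], [0.4873, -0.1588, 0.034]] [ 0.50588888 -0.19346892  0.03513354]
[ 0.5438 -0.1936  0.04  ] [ 0.5483 -0.1936  0.04  ]
[ 0.5235 -0.2263  0.04  ] [ 0.527  -0.2276  0.04  ]
[ 0.4674 -0.1908  0.04  ] [ 0.4681 -0.192   0.04  ]
[ 0.4868 -0.1579  0.04  ] [ 0.491  -0.1576  0.04  ]
dock base z=.012 then carriage .03
[ 0.6331  0.2191 -0.0015] [0.6298 0.2162 0.012 ] [0.6388 0.2158 0.012 ]
[6.045e-01 1.240e-01 5.000e-04] [0.602  0.1221 0.012 ] [0.6099 0.1228 0.012 ]
[0.4162 0.1842 0.004 ] [0.4157 0.1821 0.012 ] [0.4218 0.1832 0.012 ]
[0.4456 0.2792 0.0028] [0.4446 0.276  0.012 ] [0.4517 0.277  0.012 ]
[0.5697 0.2202 0.0329] [0.5696 0.2192 0.03  ] [0.5686 0.2227 0.03  ]
[0.5501 0.1566 0.0389] [0.5508 0.1557 0.03  ] [0.5459 0.1608 0.03  ]
[0.4529 0.1904 0.0254] [0.452  0.1878 0.03  ] [0.4564 0.1911 0.03  ]
[0.472  0.2544 0.0222] [0.4704 0.25   0.03  ] [0.4775 0.2544 0.03  ]
```

Emit:
{"name": "move_arm", "arguments": {
  "slide": [
    [-0.9, -0.4, 0],
    [-0.9, -0.4, 0],
    [-0.9, -0.4, 0],
    [-0.9, -0.4, 0],
    [-0.9, -0.4, 0],
    [-0.9, -0.4, 0],
    [-0.9, -0.4, 0],
    [-0.9, -0.4, 0],
    [-0.9, -0.4, 0],
    [-0.9, -0.4, 0],
    [-0.9, -0.4, 0],
    [-0.9, -0.4, 0],
    [-0.9, -0.4, 0],
    [-0.9, -0.4, 0],
    [-0.9, -0.4, 0],
    [-0.9, -0.4, 0],
    [0, 0, 0],
    [0, 0, 0],
    [0, 0, 0]
  ],
  "dr": [
    [0, 0, -0.1],
    [0, 0, -0.1],
    [0, 0, -0.1],
    [0, 0, -0.1],
    [0, 0, -0.1],
    [0, 0, -0.1],
    [0, 0, -0.1],
    [0, 0, -0.1],
    [0, 0, -0.1],
    [0, 0, -0.1],
    [0, 0, -0.1],
    [0, 0, -0.1],
    [0, 0, -0.1],
    [0, 0, -0.1],
    [0, 0, -0.1],
    [0, 0, -0.1],
    [0, 0, 0],
    [0, 0, 0],
    [0, 0, 0]
  ]
}}

```text
time_s: 1.73
position: [0.5222, 0.2365, 0.2389]
tcp_rot: [0.153, 0.988, -0.0, -0.001]
ft_force: [0.4, 0.3, -0.1]
width: 0.0853
grasp_force: 0.0
```

```bash
python3 - <<'E'
from h import *
c=snap('wrist','w1')
cv2.imwrite('pics/w1v.png',cv2.resize(c['img'],(784,588),interpolation=cv2.INTER_CUBIC)[:,:,::-1])
s=robot.sense();print(s['time_s'],s['position'],s['tcp_rot'],s['joint_velocities'],s['qpos'])
E
```

```text
1.7833 [0.52199804 0.23685815 0.23896828] [ 1.52783838e-01  9.88259505e-01 -2.74370202e-06 -4.99229691e-04] [ 0.00979434 -0.00605342  0.00185766 -0.00249712 -0.00213707 -0.00260009] [ 2.18792473e-01  1.77691675e-01  1.61127212e+00  3.66588218e-04
  1.35356097e+00 -1.04531385e+00]
```

View pics/w1v.png

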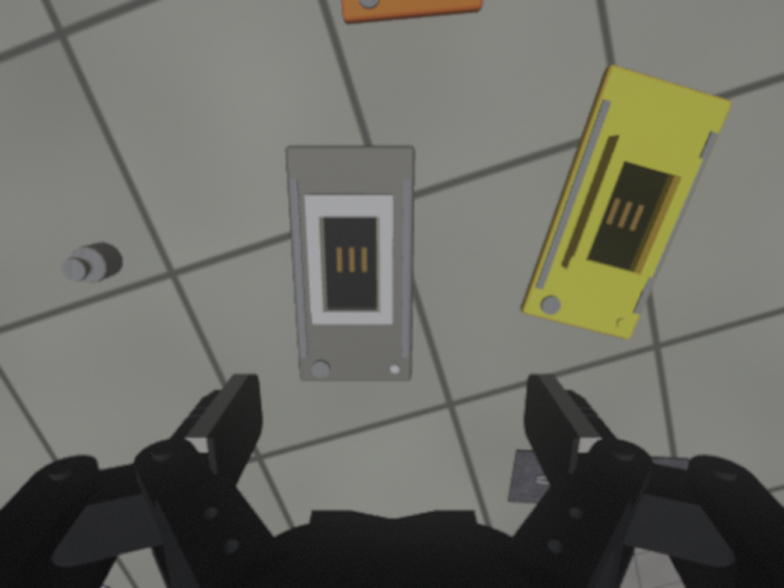

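The wrist view (scaled by 1.4) shows the dock base corners at (287,147), (414,147), (411,380) and (300,380). The carriage is at (304,196)–(393,325), with the tail end at the bottom. Next I'll fit the dock pose and the carriage shift.

```bash
python3 - <<'E'
from h import *
from scipy.optimize import least_squares
t=load('top0');s=load('scene0');w=load('w1')
D=lambda p:(154+p[0]/2.941,162+(p[1]-300)/2.941)
E_=lambda p:(258+(p[0]-400)/3.125,154+(p[1]-300)/3.125)
W=lambda p:(p[0]/1.4,p[1]/1.4)
# order: (+x,+y),(+x,-y),(-x,-y),(-x,+y)
base={'t':[(178,302),(304,338),(222,590),(94,551)],'s':[(690,568),(543,581),(514,337),(648,327)],'w':[(411,380),(300,380),(287,147),(414,147)]}
car={'t':[(170,378),(257,403),(212,539),(126,514)],'w':[(393,325),(313,325),(304,196),(393,195)]}
f={'t':(t,D),'s':(s,E_),'w':(w,W)}
sg=np.array([(1,1),(1,-1),(-1,-1),(-1,1)])
def mod(p):
  x,y,a,sh=p;Rm=np.array([[np.cos(a),-np.sin(a)],[np.sin(a),np.cos(a)]])
  B=np.c_[(sg*[.1,.05])@Rm.T+[x,y],np.full(4,.012)];C=np.c_[(sg*[.052,.033]+[sh,0])@Rm.T+[x,y],np.full(4,.030)];return B,C
def res(p,views):
  B,C=mod(p);o=[]
  for v in views:
    c,g=f[v]
    o.append(proj(c,B)-np.array([g(q) for q in base[v]]))
    if v in car:o.append(proj(c,C)-np.array([g(q) for q in car[v]]))
  return np.ravel(np.vstack(o))
for v in('tsw','t','w','tw'):
  r=least_squares(res,[.52,.2,-.3,0],args=(v,),loss='soft_l1');print(v,r.x.round(4),np.abs(r.fun).max().round(2),np.sqrt(np.mean(r.fun**2)).round(2))
for i in range(4): print(tri([(t,D(base['t'][i])),(w,W(base['w'][i]))]).round(4),tri([(t,D(car['t'][i])),(w,W(car['w'][i]))]).round(4))
E
```

```text
tsw [ 0.5269  0.2    -0.3086 -0.0133] 3.38 1.21
t [ 0.5234  0.1991 -0.307  -0.0133] 1.78 0.65
w [ 0.5269  0.2003 -0.3082 -0.0126] 1.96 0.97
tw [ 0.5259  0.2002 -0.3079 -0.0122] 2.9 1.17
[0.6296 0.2168 0.0191] [0.5701 0.2196 0.0364]
[0.6033 0.1228 0.012 ] [0.553  0.1566 0.0274]
[0.4163 0.1829 0.002 ] [0.454  0.1877 0.0286]
[ 0.4462  0.2784 -0.0037] [0.4734 0.2512 0.0228]
```

Emit:
{"name": "move_arm", "arguments": {
  "slide": [
    [-0.37, -0.87, 0.15],
    [-0.37, -0.87, 0.15],
    [-0.37, -0.87, 0.15],
    [-0.37, -0.87, 0.15],
    [-0.37, -0.87, 0.15],
    [-0.37, -0.87, 0.15],
    [-0.37, -0.87, 0.15],
    [-0.37, -0.87, 0.15],
    [-0.37, -0.87, 0.15],
    [-0.37, -0.87, 0.15],
    [-0.37, -0.87, 0.15],
    [-0.37, -0.87, 0.15],
    [-0.37, -0.87, 0.15],
    [-0.37, -0.87, 0.15],
    [-0.37, -0.87, 0.15],
    [-0.37, -0.87, 0.15],
    [-0.37, -0.87, 0.15],
    [-0.37, -0.87, 0.15],
    [0, 0, 0],
    [0, 0, 0]
  ],
  "dr": [
    [0, 0, 0.16],
    [0, 0, 0.16],
    [0, 0, 0.16],
    [0, 0, 0.16],
    [0, 0, 0.16],
    [0, 0, 0.16],
    [0, 0, 0.16],
    [0, 0, 0.16],
    [0, 0, 0.16],
    [0, 0, 0.16],
    [0, 0, 0.16],
    [0, 0, 0.16],
    [0, 0, 0.16],
    [0, 0, 0.16],
    [0, 0, 0.16],
    [0, 0, 0.16],
    [0, 0, 0.16],
    [0, 0, 0.16],
    [0, 0, 0],
    [0, 0, 0]
  ]
}}

```text
time_s: 3.45
position: [0.5125, -0.1876, 0.1716]
tcp_rot: [0.276, 0.961, 0.0, -0.0]
ft_force: [-0.0, -0.0, 0.2]
width: 0.0856
grasp_force: 0.0
```

```bash
python3 - <<'E'
from h import *
c=snap('wrist','w2')
P=np.array([.506,-.193,.02]);u,v=proj(c,P)[0].astype(int);print(u,v)
x0=min(max(u-100,0),360);y0=min(max(v-75,0),270);print(x0,y0)
im=c['img'][y0:y0+150,x0:x0+200]
cv2.imwrite('pics/w2v.png',cv2.resize(im,(800,600),interpolation=cv2.INTER_CUBIC)[:,:,::-1])
s=robot.sense();print(s['time_s'],s['position'],s['tcp_rot'])
E
```

```text
271 195
171 120
3.5 [ 0.51267206 -0.18690921  0.17176631] [ 2.75471979e-01  9.61309033e-01  3.10526456e-04 -1.88929118e-04]
```

View pics/w2v.png

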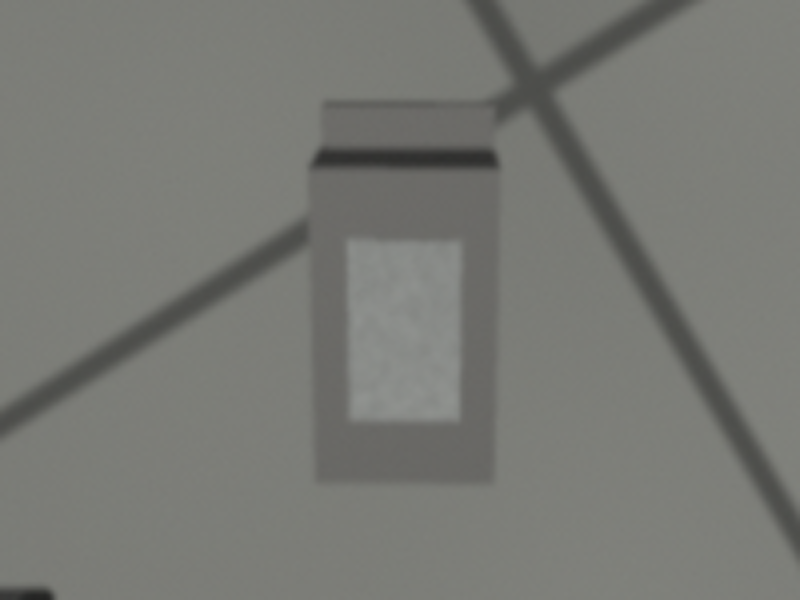

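The crop shows the battery's top face with corners (310,166), (499,166), (495,483) and (316,483). The tongue's front edge runs from (323,102) to (495,102).

```bash
python3 - <<'E'
from h import *
from scipy.optimize import least_squares
w=load('w2');t=load('top0');s=load('scene0')
W=lambda p:(171+(p[0]+.5)/4-.5,120+(p[1]+.5)/4-.5)
uv=np.array([W(p) for p in[(310,166),(499,166),(495,483),(316,483),(323,102),(495,102)]])
L=np.array([[-.03,-.02],[-.03,.02],[.04,.02],[.04,-.02],[-.04,-.02],[-.04,.02]])
def res(p,full=False):
  x,y,a,h=p;Rm=np.array([[np.cos(a),-np.sin(a)],[np.sin(a),np.cos(a)]])
  P=np.c_[L@Rm.T+[x,y],[h]*4+[.007]*2]
  return (proj(w,P)-uv).ravel()
r=least_squares(res,[.5,-.19,-.56,.04]);x,y,a,h=r.x
print(r.x.round(4),r.fun.round(2))
T=lambda p:(375+(p[0]+.5)/7.143-.5,198+(p[1]+.5)/7.143-.5)
S=lambda p:(108+(p[0]-400+.5)/6.25-.5,231+(p[1]+.5)/6.25-.5)
for i,b,c in((2,(222,8),(612,235)),(3,(335,75),(490,215)),(0,(222,265),(560,20)),(1,(108,200),(680,42))):
  print(tri([(w,uv[i]),(t,T(b)),(s,S(c))]).round(4))
st=robot.sense();Rt=R.from_quat(st['tcp_rot'])
for xo in(.005,.01):
  tgt=np.array([x+np.cos(a)*xo,y+np.sin(a)*xo,.031]);print(tgt,(Rt.inv().apply(tgt-st['position'])/.025).round(2))
ax=Rt.as_matrix()[:,0];print('turn z world', np.degrees((a+np.pi)-np.arctan2(ax[1],ax[0])))
E
```

```text
[ 0.503  -0.1904 -0.5652  0.0401] [-0.51 -0.1   0.7   0.12  0.22 -0.05 -0.09 -0.24 -0.52  0.05  0.17  0.25]
[ 0.5464 -0.1946  0.0377]
[ 0.5254 -0.2281  0.038 ]
[ 0.4674 -0.1915  0.0387]
[ 0.488  -0.1584  0.0353]
[ 0.50721149 -0.1930656   0.031     ] [ 0.05 -0.33  5.63]
[ 0.51143381 -0.19574366  0.031     ] [-0.15 -0.33  5.63]
turn z world -0.4051255948764808
```

Emit:
{"name": "move_arm", "arguments": {
  "slide": [
    [0, -0.05, 0.6],
    [0, -0.05, 0.6],
    [0, -0.05, 0.6],
    [0, -0.05, 0.6],
    [0, -0.05, 0.6],
    [0, -0.05, 0.6],
    [0, -0.03, 0.6],
    [0, 0, 0.6],
    [0, 0, 0.4],
    [0, 0, 0.3],
    [0, 0, 0.17],
    [0, 0, 0],
    [0, 0, 0]
  ],
  "dr": [
    [0, 0, 0.08],
    [0, 0, 0],
    [0, 0, 0],
    [0, 0, 0],
    [0, 0, 0],
    [0, 0, 0],
    [0, 0, 0],
    [0, 0, 0],
    [0, 0, 0],
    [0, 0, 0],
    [0, 0, 0],
    [0, 0, 0],
    [0, 0, 0]
  ]
}}

```text
time_s: 4.58
position: [0.5087, -0.1947, 0.0304]
tcp_rot: [0.279, 0.96, -0.0, 0.0]
ft_force: [-0.1, 0.5, 0.1]
width: 0.0855
grasp_force: 0.0
```

Emit:
{"name": "move_arm", "arguments": {
  "slide": [
    [0, 0, 0],
    [0, 0, 0],
    [0, 0, 0],
    [0, 0, 0],
    [0, 0, 0],
    [0, 0, 0],
    [0, 0, 0],
    [0, 0, 0],
    [0, 0, 0],
    [0, 0, 0]
  ],
  "dr": [
    [0, 0, 0],
    [0, 0, 0],
    [0, 0, 0],
    [0, 0, 0],
    [0, 0, 0],
    [0, 0, 0],
    [0, 0, 0],
    [0, 0, 0],
    [0, 0, 0],
    [0, 0, 0]
  ],
  "jaw": 0
}}

```text
time_s: 5.42
position: [0.5089, -0.1953, 0.0309]
tcp_rot: [0.279, 0.96, -0.0, 0.001]
ft_force: [-1.2, 0.4, 5.8]
width: 0.0385
grasp_force: 62.5
```

Emit:
{"name": "move_arm", "arguments": {
  "slide": [
    [0, 0, -0.1],
    [0, 0, -0.3],
    [0, 0, -0.6],
    [0, 0, -0.8],
    [0, 0, -0.8],
    [0, 0, -0.8],
    [0, 0, -0.8],
    [0, 0, -0.6],
    [0, 0, 0]
  ],
  "dr": [
    [0, 0, 0],
    [0, 0, 0],
    [0, 0, 0],
    [0, 0, 0],
    [0, 0, 0],
    [0, 0, 0],
    [0, 0, 0],
    [0, 0, 0],
    [0, 0, 0]
  ]
}}

```text
time_s: 6.17
position: [0.5099, -0.1958, 0.1535]
tcp_rot: [0.279, 0.96, -0.001, 0.003]
ft_force: [0.9, -1.3, -2.2]
width: 0.0388
grasp_force: 61.6
```

Emit:
{"name": "move_arm", "arguments": {
  "slide": [
    [0.256, 0.822, 0],
    [0.256, 0.822, 0],
    [0.256, 0.822, 0],
    [0.256, 0.822, 0],
    [0.256, 0.822, 0],
    [0.256, 0.822, 0],
    [0.256, 0.822, 0],
    [0.256, 0.822, 0],
    [0.256, 0.822, 0],
    [0.256, 0.822, 0],
    [0.256, 0.822, 0],
    [0.256, 0.822, 0],
    [0.256, 0.822, 0],
    [0.256, 0.822, 0],
    [0.256, 0.822, 0],
    [0.256, 0.822, 0],
    [0.256, 0.822, 0],
    [0.256, 0.822, 0],
    [0, 0, 0],
    [0, 0, 0]
  ],
  "dr": [
    [0, 0, -0.164],
    [0, 0, -0.164],
    [0, 0, -0.164],
    [0, 0, -0.164],
    [0, 0, -0.164],
    [0, 0, -0.164],
    [0, 0, -0.164],
    [0, 0, -0.164],
    [0, 0, -0.164],
    [0, 0, -0.164],
    [0, 0, -0.164],
    [0, 0, -0.164],
    [0, 0, -0.164],
    [0, 0, -0.164],
    [0, 0, -0.164],
    [0, 0, -0.164],
    [0, 0, -0.164],
    [0, 0, -0.164],
    [0, 0, 0],
    [0, 0, 0]
  ]
}}

```text
time_s: 7.83
position: [0.5617, 0.1885, 0.1484]
tcp_rot: [0.152, 0.988, -0.0, -0.001]
ft_force: [-0.5, 0.6, -3.0]
width: 0.0387
grasp_force: 61.7
```

```bash
python3 - <<'E'
from h import *
c=snap('wrist','w3')
u,v=proj(c,np.array([.514,.204,.03]))[0];print(u,v)
x0=130;y0=120
cv2.imwrite('pics/w3v.png',cv2.resize(c['img'][90:390,80:480],(800,600),interpolation=cv2.INTER_CUBIC)[:,:,::-1])
s=robot.sense();print(s['time_s'],s['position'],s['tcp_rot'],s['ft_force'],s['wrist_torque'])
E
```

```text
281.57374536287404 146.07215512842322
7.8833 [0.56194822 0.18764292 0.1486042 ] [ 1.52874968e-01  9.88244770e-01 -5.23365450e-04 -1.11603971e-03] [ 0.11690574 -0.39502358 -3.42880764] [0.00174255 0.02796736 0.00199019]
```

View pics/w3v.png

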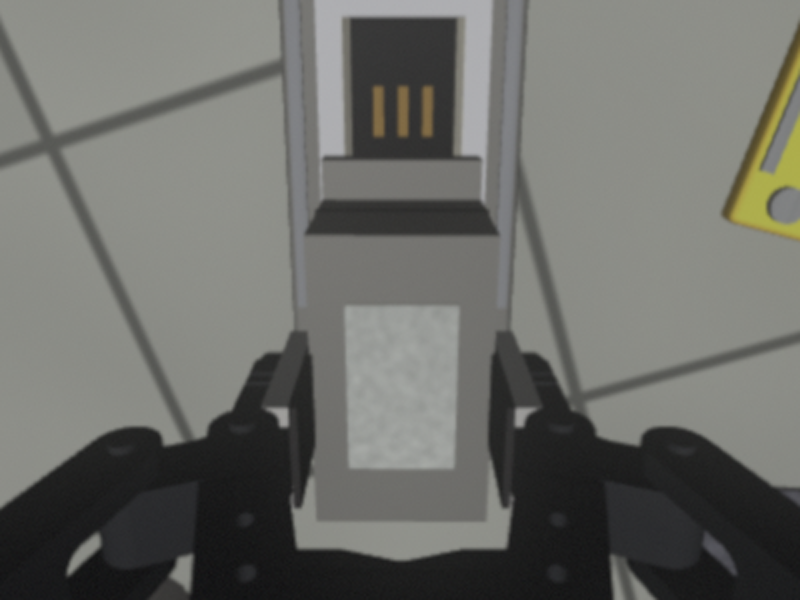

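The crop (scale 2, offset (80,90)) shows the block's top face with corners (306,234), (498,234), (488,521) and (317,521). The tongue edge is at row 157 from 323 to 481, and the lip edge is at row 17. The pocket spans about 345–463 and the carriage about 317–493. I'll take sub-pixel edges and work out the relative pose.

```bash
python3 - <<'E'
from h import *
c=load('w3');g=cv2.cvtColor(c['img'],cv2.COLOR_RGB2GRAY).astype(float)
def peaks(p,off,th):
  d=np.gradient(p);o=[]
  for i in range(1,len(d)-1):
    if abs(d[i])>th and abs(d[i])>=abs(d[i-1]) and abs(d[i])>abs(d[i+1]):
      a,b,e=abs(d[i-1]),abs(d[i]),abs(d[i+1]);o.append((round(off+i+.5*(a-e)/(a-2*b+e),1),int(d[i])))
  return o
for r in(102,120,140,160):print(r,peaks(g[r-2:r+3,215:350].mean(0),215,4))
for r in(172,):print('tongue',r,peaks(g[r-2:r+3,225:340].mean(0),225,4))
for r in(215,235):print('top',r,peaks(g[r-2:r+3,225:340].mean(0),225,4))
for a,b in((262,275),(285,300)):print('col',a,peaks(g[60:370,a:b].mean(1),60,5))
# lip/nose edges
E
```

```text
102 [(np.float64(219.3), -20), (np.float64(222.0), 10), (np.float64(228.9), -8), (np.float64(237.1), 21), (np.float64(250.6), -23), (np.float64(254.7), -22), (np.float64(307.9), 26), (np.float64(312.0), 17), (np.float64(325.5), -21), (np.float64(333.8), 7), (np.float64(340.6), -10), (np.float64(343.3), 17)]
120 [(np.float64(219.1), -7), (np.float64(222.3), 11), (np.float64(229.8), -8), (np.float64(237.6), 20), (np.float64(251.0), -23), (np.float64(254.8), -21), (np.float64(307.3), 26), (np.float64(311.4), 16), (np.float64(324.7), -21), (np.float64(332.8), 8), (np.float64(339.7), -11), (np.float64(342.3), 17)]
140 [(np.float64(220.9), -16), (np.float64(223.6), 8), (np.float64(230.0), -8), (np.float64(238.3), 23), (np.float64(251.4), -22), (np.float64(255.3), -20), (np.float64(266.1), 23), (np.float64(271.3), -20), (np.float64(278.4), 20), (np.float64(283.8), -21), (np.float64(290.8), 20), (np.float64(296.0), -21), (np.float64(307.0), 27), (np.float64(310.9), 17), (np.float64(324.0), -21), (np.float64(331.8), 8), (np.float64(338.5), -10), (np.float64(341.3), 17)]
160 [(np.float64(221.8
[... 558 characters left out ...]
np.float64(337.2), 16)]
top 235 [(np.float64(228.1), 9), (np.float64(232.3), -4), (np.float64(328.3), 4), (np.float64(333.1), -10), (np.float64(336.1), 15)]
col 262 [(np.float64(74.7), 19), (np.float64(98.2), -40), (np.float64(132.6), 7), (np.float64(157.9), -8), (np.float64(169.4), 22), (np.float64(189.6), -21), (np.float64(207.2), 22), (np.float64(242.4), 14), (np.float64(323.9), -18), (np.float64(350.2), 13), (np.float64(368.3), -33)]
col 285 [(np.float64(74.7), 19), (np.float64(98.2), -40), (np.float64(132.6), 6), (np.float64(157.9), -7), (np.float64(169.4), 22), (np.float64(189.5), -20), (np.float64(207.2), 21), (np.float64(242.3), 14), (np.float64(324.0), -19), (np.float64(350.4), 13)]
```

```bash
cat > fit3.py <<'E'
from h import *
from scipy.optimize import least_squares
c=load('w3');Tw=c['Twc']@np.linalg.inv(np.array(c['T_tool_cam']))
obs=[];[obs.extend([((u,r),z,1,y) for u,z,y in zip(us,(.03,.03,.026,.026,.03,.03),(-.033,-.023,-.021,.021,.023,.033))]) for r,us in
 {102:(237.1,250.6,254.7,307.9,312,325.5),120:(237.6,251,254.8,307.3,311.4,324.7),140:(238.3,251.4,255.3,307,310.9,324),160:(239,251.8,255.7,306.3,310.2,323.2)}.items()]
for u in(268.5,292.5):obs+=[((u,98.2),.03,0,-.036),((u,74.7),.03,0,-.052)]
pts=np.array([onz(c,o[0],o[1]) for o in obs]);ax=np.array([o[2] for o in obs]);val=np.array([o[3] for o in obs])
def rd(p):
  d=pts[:,:2]-p[:2];ca,sa=np.cos(p[2]),np.sin(p[2]);L=np.c_[d[:,0]*ca+d[:,1]*sa,-d[:,0]*sa+d[:,1]*ca]
  return L[np.arange(len(ax)),ax]-val
d=least_squares(rd,[.514,.204,-.308]);dock=d.x
L=np.array([[-40,-20,7],[-40,20,7],[-30,-20,40],[-30,20,40],[40,20,40],[40,-20,40]])/1e3
uv=np.array([(240.9,169.4),(320.4,169.4),(233,207.2),(329,207.2),(324,350.4),(238.4,350.4)])
def rb(p):
  P=R.from_euler('ZYX',[p[3],p[4],0]).apply(L)+p[:3];return np.r_[(proj(c,P)-uv).ravel(),(proj(c,[R.from_euler('ZYX',[p[3],p[4],0]).apply([-.03,0,.007])+p[:3]])[0,1]-189.6)]
b=least_squares(rb,[.555,.19,.118,-.308,0]);bl=b.x
if __name__=='__main__':
  print('carriage',dock.round(4),(d.fun*1e3).round(1).tolist())
  print('block',bl.round(4),b.fun.round(2))
  Rt=Tw[:3,:3];q=R.from_euler('ZYX',[bl[3],bl[4],0]).as_matrix()
  print('block in tool mm',(Rt.T@(bl[:3]-Tw[:3,3])*1e3).round(2),'tool yaw',np.arctan2(-Rt[1,0],-Rt[0,0]).round(4))
  e=bl[:2]-dock[:2];ca,sa=np.cos(dock[2]),np.sin(dock[2]);print('block in carriage mm',(e[0]*ca+e[1]*sa)*1e3,(-e[0]*sa+e[1]*ca)*1e3,'dyaw',bl[3]-dock[2])
E
python3 fit3.py
```

```text
carriage [ 0.5146  0.2034 -0.3101] [0.0, 0.1, 0.9, -0.8, -0.0, 0.0, -0.1, 0.1, 0.7, -0.9, -0.1, -0.0, -0.0, 0.1, 0.8, -0.7, -0.0, 0.1, 0.0, 0.1, 0.8, -0.9, -0.1, 0.1, 0.2, -0.1, 0.1, -0.2]
block [ 0.5553  0.1903  0.1168 -0.3048 -0.0038] [-0.22  0.62  0.53  0.46 -1.04 -0.13  0.86 -0.32 -0.4  -0.3   0.31 -0.18
 -0.03]
block in tool mm [ 6.61 -0.18 31.68] tool yaw -0.3057
block in carriage mm 42.74818711393314 -0.06890050336011942 dyaw 0.005347877263061185
```

```bash
cat > plan.py <<'E'
from h import *
import sys
C=np.array([.5146,.2034]);A=-.3101;O=np.array([6.6,-.1,31.3])/1e3  # block origin in tool
Rd=R.from_euler('z',A);F=R.from_matrix(np.diag([-1.,1,-1]))
def state():
  s=robot.sense();Rt=R.from_quat(s['tcp_rot']);p=s['position']
  q=lambda l:(Rd.inv().apply(p+Rt.apply(O+F.apply(np.array(l)/1e3))-[C[0],C[1],.016])+[.041,0,0])*1e3
  e=(Rd.inv()*Rt*F).as_euler('ZYX')
  print('t',round(s['time_s'],2),'nose',q([-40,0,0]).round(2),'tail',q([40,0,0]).round(2),'yaw,tilt,roll',e.round(4),'F(dock axes)',Rd.inv().apply(s['ft_force']).round(2),'Tq',Rd.inv().apply(s['wrist_torque']).round(3),'grip',s['grasp_force'],s['width'])
  return s,Rt,p
def go(xn,yn,zn,th,s=None):
  s,Rt,p=state()
  Rg=Rd*R.from_euler('y',-th)*F
  n=Rd.apply(np.array([xn-41,yn,zn])/1e3)+[C[0],C[1],.016]
  pg=n-Rg.apply(O+F.apply([-.04,0,0]))
  print('dr',((Rt.inv()*Rg).as_rotvec()/np.radians(5)).round(3),'slide(before rot)',(Rt.inv().apply(pg-p)/.025).round(3),'slide(after rot)',(Rg.inv().apply(pg-p)/.025).round(3))
if __name__=='__main__':
  if len(sys.argv)>1: go(*map(float,sys.argv[1:5]))
  else: state()
E
python3 plan.py 9.5 0 25 .2
```

```text
t 7.88 nose [ 44.23  -0.85 101.4 ] tail [124.23  -0.6  101.24] yaw,tilt,roll [ 0.0031  0.002  -0.0014] F(dock axes) [ 0.23 -0.34 -3.43] Tq [-0.007  0.027  0.002] grip 61.70139670372009 0.038567281367487494
dr [-0.012 -2.315  0.038] slide(before rot) [1.672 0.035 2.71 ] slide(after rot) [2.182 0.026 2.32 ]
```

Emit:
{"name": "move_arm", "arguments": {
  "slide": [
    [0, 0, 0],
    [0, 0, 0],
    [0, 0, 0],
    [0, 0, 0],
    [0, 0, 0],
    [0, 0, 0],
    [0.36, 0, 0.38],
    [0.36, 0, 0.38],
    [0.36, 0, 0.38],
    [0.36, 0, 0.38],
    [0.36, 0, 0.38],
    [0.36, 0, 0.38],
    [0, 0, 0],
    [0, 0, 0],
    [0, 0, 0],
    [0, 0, 0]
  ],
  "dr": [
    [0, -0.38, 0.05],
    [0, -0.38, 0],
    [0, -0.38, 0],
    [0, -0.38, 0],
    [0, -0.38, 0],
    [0, -0.38, 0],
    [0, 0, 0],
    [0, 0, 0],
    [0, 0, 0],
    [0, 0, 0],
    [0, 0, 0],
    [0, 0, 0],
    [0, 0, 0],
    [0, 0, 0],
    [0, 0, 0],
    [0, 0, 0]
  ]
}}

```text
time_s: 9.22
position: [0.5245, 0.2006, 0.0845]
tcp_rot: [0.155, 0.983, -0.015, 0.099]
ft_force: [-0.3, 0.1, -2.6]
width: 0.0388
grasp_force: 61.6
```

```bash
python3 - <<'E'
from h import *
import plan
c=snap('wrist','w4')
cv2.imwrite('pics/w4v.png',cv2.resize(c['img'][90:390,80:480],(800,600),interpolation=cv2.INTER_CUBIC)[:,:,::-1])
for i in range(3): plan.state()
E
```

```text
t 9.27 nose [11.84  0.33 28.53] tail [90.23  0.14 44.49] yaw,tilt,roll [-0.0025 -0.2008  0.0011] F(dock axes) [ 0.58 -0.12 -3.16] Tq [-0.01   0.183 -0.002] grip 61.64154767990112 0.0384541121361215
t 9.27 nose [11.84  0.33 28.53] tail [90.23  0.14 44.49] yaw,tilt,roll [-0.0025 -0.2008  0.0011] F(dock axes) [ 0.58 -0.12 -3.16] Tq [-0.01   0.183 -0.002] grip 61.64154767990112 0.0384541121361215
t 9.27 nose [11.84  0.33 28.53] tail [90.23  0.14 44.49] yaw,tilt,roll [-0.0025 -0.2008  0.0011] F(dock axes) [ 0.58 -0.12 -3.16] Tq [-0.01   0.183 -0.002] grip 61.64154767990112 0.0384541121361215
```

View pics/w4v.png

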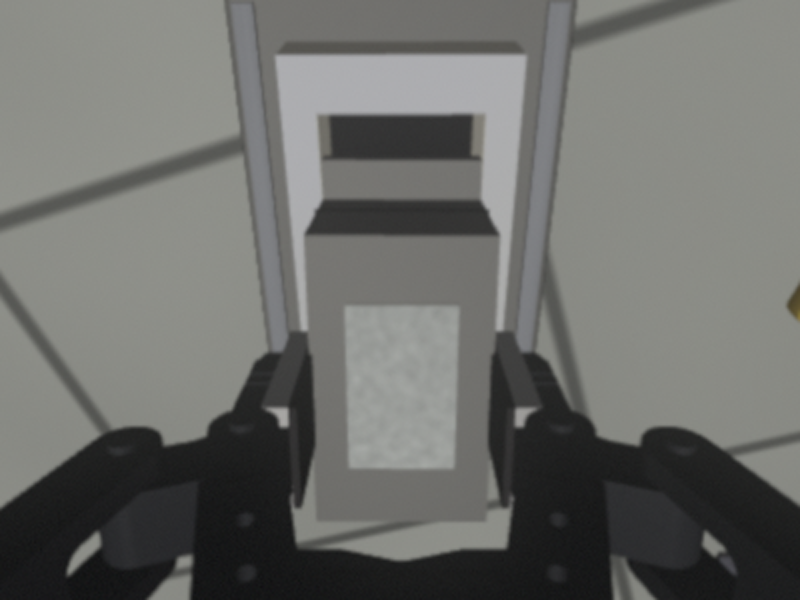

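The crop shows the tongue front edge at row 157 (323–481) and the lip edge at row 114 (317–485). The carriage's outer edge is at row 54 (277–526). The block has not slipped. I'll re-fit the relative pose from this closer view.

```bash
cat > fit4.py <<'E'
from h import *
from scipy.optimize import least_squares
import fit3,plan
c=load('w4');g=cv2.cvtColor(c['img'],cv2.COLOR_RGB2GRAY).astype(float)
def peaks(p,off,th):
  d=np.gradient(p);o=[]
  for i in range(1,len(d)-1):
    if abs(d[i])>th and abs(d[i])>=abs(d[i-1]) and abs(d[i])>abs(d[i+1]):
      a,b,e=abs(d[i-1]),abs(d[i]),abs(d[i+1]);o.append((float(round(off+i+.5*(a-e)/(a-2*b+e),1)),int(d[i])))
  return o
for r in(125,135,155,164):print(r,peaks(g[r-1:r+2,210:355].mean(0),210,5))
for a,b in((262,275),(285,300)):print('col',a,peaks(g[90:215,a:b].mean(1),90,5))
E
python3 fit4.py
```

```text
125 [(217.7, 21), (342.3, -22), (351.4, 9)]
135 [(212.0, 7), (218.8, 21), (341.5, -21), (350.3, 9)]
155 [(211.9, -11), (213.9, 6), (220.6, 20), (238.8, -24), (244.7, -20), (315.6, 24), (321.6, 16), (339.8, -22), (348.4, 9)]
164 [(212.9, -13), (214.9, 7), (221.3, 23), (239.3, -23), (245.1, -20), (315.1, 26), (321.1, 18), (338.9, -22), (347.6, 9)]
col 262 [(110.3, -9), (116.8, 32), (147.0, -40), (169.5, 21), (189.3, -22), (207.0, 22)]
col 285 [(110.3, -9), (116.6, 29), (147.0, -40), (169.4, 21), (189.5, -20), (207.2, 22)]
```

```bash
cat > fit4b.py <<'E'
from h import *
from scipy.optimize import least_squares
import fit3,sys
c=load('w4');Tw=c['Twc']@np.linalg.inv(np.array(c['T_tool_cam']))
rows={125:[(217.7,-.033),(342.3,.033)],135:[(218.8,-.033),(341.5,.033)],155:[(220.6,-.033),(238.8,-.023),(321.6,.023),(339.8,.033)],164:[(221.3,-.033),(239.3,-.023),(321.1,.023),(338.9,.033)]}
lin=[((u,r),1,y) for r,l in rows.items() for u,y in l]+[((u,r),0,x) for u in(268.5,292.5) for r,x in((147.0,-.036),(116.7,-.052))]
uvs=[o[0] for o in lin];ax=np.array([o[1] for o in lin]);val=np.array([o[2] for o in lin])
def rd(p):
  P=np.array([onz(c,u,p[3]) for u in uvs])
  d=P[:,:2]-p[:2];ca,sa=np.cos(p[2]),np.sin(p[2]);L=np.c_[d[:,0]*ca+d[:,1]*sa,-d[:,0]*sa+d[:,1]*ca]
  return L[np.arange(len(ax)),ax]-val
d=least_squares(rd,[.514,.204,-.308,.03],x_scale=[.01,.01,.01,.01]);dk=d.x
print('carriage',dk.round(4),(d.fun*1e3).round(1).tolist())
# block: same tool-frame fit as w3
Bw=R.from_euler('ZYX',[fit3.bl[3],fit3.bl[4],0]).as_matrix()
Rb=fit3.Tw[:3,:3].T@Bw; Ob=fit3.Tw[:3,:3].T@(fit3.bl[:3]-fit3.Tw[:3,3])
Rw=Tw[:3,:3]@Rb;Ow=Tw[:3,:3]@Ob+Tw[:3,3]
Rd=R.from_euler('z',dk[2]);
for n,l in(('nose',[-.04,0,0]),('tail',[.04,0,0])):
  print(n,((Rd.inv().apply(Ow+Rw@np.array(l)-[dk[0],dk[1],dk[3]-.014])+[.041,0,0])*1e3).round(2))
print((Rd.inv()*R.from_matrix(Rw)).as_euler('ZYX').round(4))
E
python3 fit4b.py
```

```text
carriage [ 0.5145  0.2033 -0.3113  0.03  ] [-0.0, -0.0, 0.0, 0.0, 0.0, 0.1, -0.1, 0.0, -0.1, 0.0, -0.0, -0.0, 0.1, -0.1, 0.1, -0.1]
nose [12.09  0.34 27.91]
tail [90.38  0.33 44.35]
[-2.00e-04 -2.07e-01  2.10e-03]
```

Emit:
{"name": "move_arm", "arguments": {
  "slide": [
    [0.06, -0.013, 0.2],
    [0.06, 0, 0.2],
    [0.06, 0, 0.2],
    [0.06, 0, 0.18],
    [0.04, 0, 0.1],
    [0.03, 0, 0.08],
    [0, 0, 0],
    [0, 0, 0],
    [0, 0, 0],
    [0, 0, 0]
  ],
  "dr": [
    [0, 0, 0],
    [0, 0, 0],
    [0, 0, 0],
    [0, 0, 0],
    [0, 0, 0],
    [0, 0, 0],
    [0, 0, 0],
    [0, 0, 0],
    [0, 0, 0],
    [0, 0, 0]
  ]
}}

```text
time_s: 10.1
position: [0.5204, 0.2011, 0.0584]
tcp_rot: [0.155, 0.983, -0.015, 0.098]
ft_force: [0.7, 2.1, -4.6]
width: 0.0386
grasp_force: 61.6
```

```bash
python3 plan.py
```

```text
t 10.1 nose [ 7.71 -0.41  2.55] tail [86.13 -0.58 18.34] yaw,tilt,roll [-0.0022 -0.1988  0.0002] F(dock axes) [ 0.01  2.24 -4.63] Tq [0.473 0.299 0.034] grip 61.5681517124176 0.03864039904792931
```

Emit:
{"name": "move_arm", "arguments": {
  "slide": [
    [0, 0.005, 0],
    [0, 0, 0],
    [0, 0, 0]
  ],
  "dr": [
    [0, 0, 0],
    [0, 0, 0],
    [0, 0, 0]
  ]
}}

```text
time_s: 10.35
position: [0.5205, 0.2011, 0.0585]
tcp_rot: [0.155, 0.983, -0.015, 0.098]
ft_force: [-0.5, 3.1, -3.6]
width: 0.0384
grasp_force: 61.6
```

```bash
python3 - <<'E'
from h import *
import plan
c=snap('wrist','w5');plan.state()
cv2.imwrite('pics/w5v.png',cv2.resize(c['img'][100:280,160:400],(800,600),interpolation=cv2.INTER_CUBIC)[:,:,::-1])
E
```

```text
t 10.4 nose [ 7.83 -0.38  2.6 ] tail [86.25 -0.55 18.41] yaw,tilt,roll [-2.200e-03 -1.989e-01  1.000e-04] F(dock axes) [-0.54  1.27 -3.27] Tq [0.393 0.353 0.044] grip 61.564146280288696 0.03841478005410524
```

View pics/w5v.png

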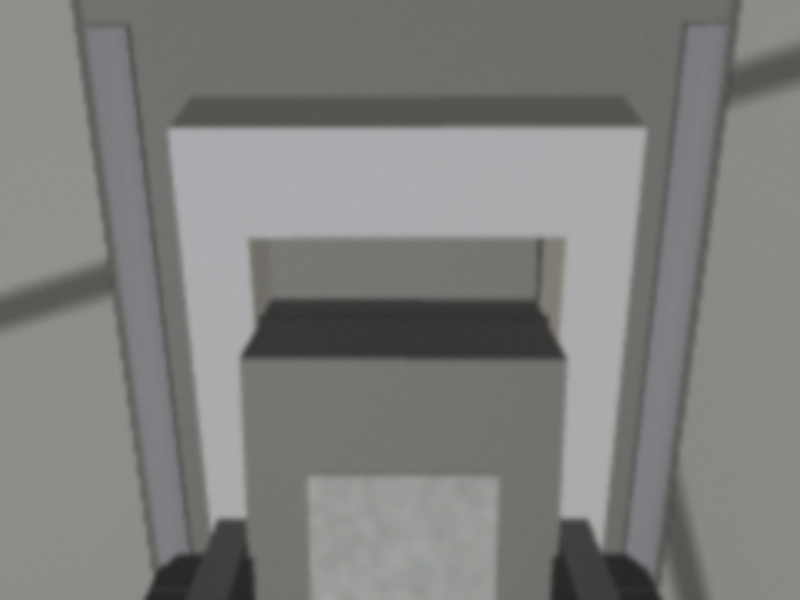

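The crop shows the tongue inside the pocket and touching the −y wall: the left gap is about 0 and the right gap shows at column 537–542. I'll shift +0.5 mm in y and lower the block 2 mm.

Emit:
{"name": "move_arm", "arguments": {
  "slide": [
    [0, 0.01, 0],
    [0, 0.01, 0],
    [0.004, 0, 0.02],
    [0.004, 0, 0.02],
    [0.004, 0, 0.02],
    [0.004, 0, 0.018],
    [0, 0, 0],
    [0, 0, 0]
  ],
  "dr": [
    [0, 0, 0],
    [0, 0, 0],
    [0, 0, 0],
    [0, 0, 0],
    [0, 0, 0],
    [0, 0, 0],
    [0, 0, 0],
    [0, 0, 0]
  ]
}}

```text
time_s: 11.07
position: [0.5206, 0.2015, 0.0564]
tcp_rot: [0.155, 0.983, -0.015, 0.098]
ft_force: [-0.6, 0.1, -2.6]
width: 0.039
grasp_force: 61.7
```

```bash
python3 plan.py
```

```text
t 11.07 nose [7.82 0.05 0.47] tail [86.24 -0.11 16.27] yaw,tilt,roll [-2.100e-03 -1.988e-01 -1.000e-04] F(dock axes) [-0.63 -0.09 -2.6 ] Tq [-0.007  0.202  0.028] grip 61.69172644615173 0.03900441868645416
```

Emit:
{"name": "move_arm", "arguments": {
  "slide": [
    [0.039, 0, -0.008],
    [0.039, 0, -0.008],
    [0.039, 0, -0.008],
    [0.039, 0, -0.008],
    [0.039, 0, -0.008],
    [0.039, 0, -0.008],
    [0, 0, 0],
    [0, 0, 0]
  ],
  "dr": [
    [0, 0, 0],
    [0, 0, 0],
    [0, 0, 0],
    [0, 0, 0],
    [0, 0, 0],
    [0, 0, 0],
    [0, 0, 0],
    [0, 0, 0]
  ]
}}

```text
time_s: 11.73
position: [0.515, 0.2035, 0.0565]
tcp_rot: [0.155, 0.983, -0.015, 0.098]
ft_force: [0.6, 0.7, -3.3]
width: 0.0385
grasp_force: 61.7
```

```bash
python3 plan.py
```

```text
t 11.73 nose [1.83 0.15 0.6 ] tail [ 8.025e+01 -1.000e-02  1.642e+01] yaw,tilt,roll [-2.10e-03 -1.99e-01  1.00e-04] F(dock axes) [ 0.31  0.85 -3.34] Tq [0.023 0.19  0.03 ] grip 61.68489933013916 0.038511338177267145
```

Emit:
{"name": "move_arm", "arguments": {
  "slide": [
    [0.016, 0, -0.003],
    [0.016, 0, -0.003],
    [0.016, 0, -0.003],
    [0, 0, 0],
    [0, 0, 0]
  ],
  "dr": [
    [0, 0, 0],
    [0, 0, 0],
    [0, 0, 0],
    [0, 0, 0],
    [0, 0, 0]
  ]
}}

```text
time_s: 12.15
position: [0.5145, 0.2037, 0.0568]
tcp_rot: [0.155, 0.983, -0.015, 0.099]
ft_force: [3.6, -1.6, -2.9]
width: 0.0384
grasp_force: 61.6
```

```bash
python3 plan.py
```

```text
t 12.15 nose [1.43 0.22 0.85] tail [7.983e+01 5.000e-02 1.676e+01] yaw,tilt,roll [-0.0022 -0.2003  0.0004] F(dock axes) [ 3.89 -0.4  -2.92] Tq [-0.191 -0.608  0.102] grip 61.6152548789978 0.03837157092932646
```

Emit:
{"name": "move_arm", "arguments": {
  "slide": [
    [0.016, 0, -0.003],
    [0, 0, 0],
    [0, 0, 0]
  ],
  "dr": [
    [0, 0, 0],
    [0, 0, 0],
    [0, 0, 0]
  ]
}}

```text
time_s: 12.4
position: [0.5144, 0.2037, 0.0569]
tcp_rot: [0.155, 0.983, -0.015, 0.099]
ft_force: [4.7, -2.9, -3.9]
width: 0.0385
grasp_force: 61.6
```

```bash
python3 plan.py
```

```text
t 12.4 nose [1.29 0.25 0.93] tail [79.68  0.08 16.89] yaw,tilt,roll [-0.0021 -0.2008  0.0005] F(dock axes) [ 5.35 -1.3  -3.87] Tq [-0.262 -0.805  0.022] grip 61.57986402511597 0.03853955347092328
```

Emit:
{"name": "move_arm", "arguments": {
  "slide": [
    [-0.014, 0, 0.003],
    [-0.0209, 0, 0.0311],
    [-0.0209, 0, 0.0311],
    [-0.0209, 0, 0.0311],
    [-0.0209, 0, 0.0311],
    [-0.0209, 0, 0.0311],
    [0, 0, 0],
    [0, 0, 0]
  ],
  "dr": [
    [0, 0, 0],
    [0, 0.191, 0],
    [0, 0.191, 0],
    [0, 0.191, 0],
    [0, 0.191, 0],
    [0, 0.191, 0],
    [0, 0, 0],
    [0, 0, 0]
  ]
}}

```text
time_s: 13.07
position: [0.5172, 0.2028, 0.0531]
tcp_rot: [0.155, 0.986, -0.009, 0.057]
ft_force: [3.3, -1.8, -1.6]
width: 0.039
grasp_force: 61.8
```

```bash
python3 plan.py
```

```text
t 13.07 nose [0.97 0.25 0.61] tail [8.044e+01 4.000e-02 9.850e+00] yaw,tilt,roll [-0.0026 -0.1157  0.0003] F(dock axes) [ 3.71 -0.65 -1.59] Tq [-0.089 -0.563  0.078] grip 61.82026505470276 0.038950192695472105
```

Emit:
{"name": "move_arm", "arguments": {
  "slide": [
    [-0.026, 0, 0.032],
    [-0.0209, 0, 0.0311],
    [-0.0209, 0, 0.0311],
    [-0.0209, 0, 0.0311],
    [-0.0209, 0, 0.0311],
    [0, 0, 0],
    [0, 0, 0]
  ],
  "dr": [
    [0, 0.191, 0],
    [0, 0.191, 0],
    [0, 0.191, 0],
    [0, 0.191, 0],
    [0, 0.191, 0],
    [0, 0, 0],
    [0, 0, 0]
  ]
}}

```text
time_s: 13.65
position: [0.5194, 0.2018, 0.0489]
tcp_rot: [0.156, 0.988, -0.003, 0.015]
ft_force: [1.5, 0.1, -1.7]
width: 0.0387
grasp_force: 61.8
```

```bash
python3 plan.py
```

```text
t 13.65 nose [ 0.44 -0.01  0.2 ] tail [80.4  -0.21  2.67] yaw,tilt,roll [-0.0025 -0.031  -0.0003] F(dock axes) [ 1.4   0.55 -1.71] Tq [ 0.017 -0.32   0.045] grip 61.75752282142639 0.03871016703479259
```

Emit:
{"name": "move_arm", "arguments": {
  "slide": [
    [-0.02, 0, 0.029],
    [-0.02, 0, 0.029],
    [0, 0, 0],
    [0, 0, 0],
    [0, 0, 0]
  ],
  "dr": [
    [0, 0.178, 0],
    [0, 0.178, 0],
    [0, 0, 0],
    [0, 0, 0],
    [0, 0, 0]
  ]
}}

```text
time_s: 14.07
position: [0.5203, 0.2016, 0.0476]
tcp_rot: [0.156, 0.988, -0.0, 0.0]
ft_force: [0.0, 0.1, -2.7]
width: 0.0387
grasp_force: 61.7
```

```bash
python3 plan.py
```

```text
t 14.07 nose [0.34 0.02 0.34] tail [80.34 -0.16  0.36] yaw,tilt,roll [-0.0022 -0.0002 -0.0002] F(dock axes) [ 0.01  0.08 -2.71] Tq [ 0.033 -0.056  0.036] grip 61.71072006225586 0.0386619197774404
```

Emit:
{"name": "move_arm", "arguments": {
  "slide": [
    [0, 0, 0.012],
    [0, 0, 0.012],
    [0, 0, 0.012],
    [0, 0, 0],
    [0, 0, 0]
  ],
  "dr": [
    [0, 0, 0],
    [0, 0, 0],
    [0, 0, 0],
    [0, 0, 0],
    [0, 0, 0]
  ]
}}

```text
time_s: 14.48
position: [0.5206, 0.2016, 0.047]
tcp_rot: [0.155, 0.988, -0.0, 0.001]
ft_force: [0.4, -0.2, -4.0]
width: 0.0384
grasp_force: 61.7
```

```bash
python3 plan.py
```

```text
t 14.48 nose [ 0.73  0.12 -0.34] tail [ 8.073e+01 -5.000e-02 -2.500e-01] yaw,tilt,roll [-0.0021 -0.0011  0.    ] F(dock axes) [ 0.46 -0.1  -3.97] Tq [-0.031  0.027  0.002] grip 61.70651078224182 0.03844021811738192
```

Emit:
{"name": "move_arm", "arguments": {
  "slide": [
    [0, 0, 0.012],
    [0, 0, 0.012],
    [0, 0, 0],
    [0, 0, 0]
  ],
  "dr": [
    [0, 0, 0],
    [0, 0, 0],
    [0, 0, 0],
    [0, 0, 0]
  ]
}}

```text
time_s: 14.82
position: [0.5207, 0.2016, 0.0468]
tcp_rot: [0.155, 0.988, -0.0, 0.001]
ft_force: [-3.7, -1.2, 4.2]
width: 0.0385
grasp_force: 62.4
```

```bash
python3 plan.py
```

```text
t 14.82 nose [ 0.83  0.15 -0.52] tail [ 8.083e+01 -1.000e-02 -4.300e-01] yaw,tilt,roll [-0.0021 -0.0012  0.    ] F(dock axes) [-3.13 -2.23  4.23] Tq [-0.225  0.441  0.008] grip 62.42219924926758 0.03851116245330931
```

Emit:
{"name": "move_arm", "arguments": {
  "slide": [
    [0, 0, 0.012],
    [0, 0, 0.012],
    [0, 0, 0],
    [0, 0, 0]
  ],
  "dr": [
    [0, 0, 0],
    [0, 0, 0],
    [0, 0, 0],
    [0, 0, 0]
  ]
}}

```text
time_s: 15.15
position: [0.5208, 0.2016, 0.0468]
tcp_rot: [0.155, 0.988, -0.0, 0.001]
ft_force: [-5.9, -1.4, 9.5]
width: 0.0388
grasp_force: 63.3
```

```bash
python3 plan.py
```

```text
t 15.15 nose [ 0.86  0.16 -0.54] tail [ 8.086e+01  1.000e-02 -4.500e-01] yaw,tilt,roll [-0.0019 -0.0012 -0.0001] F(dock axes) [-5.21 -3.18  9.55] Tq [-0.426  0.845 -0.017] grip 63.312692642211914 0.03881152302227866
```

Emit:
{"name": "move_arm", "arguments": {
  "slide": [
    [0, 0, -0.012],
    [0, 0, -0.012],
    [0, 0, 0],
    [0, 0, 0]
  ],
  "dr": [
    [0, 0, 0],
    [0, 0, 0],
    [0, 0, 0],
    [0, 0, 0]
  ]
}}

```text
time_s: 15.48
position: [0.5207, 0.2016, 0.0468]
tcp_rot: [0.155, 0.988, -0.0, 0.001]
ft_force: [-3.8, -0.7, 6.9]
width: 0.0387
grasp_force: 62.7
```

Emit:
{"name": "move_arm", "arguments": {
  "slide": [
    [0, 0, 0],
    [0, 0, 0],
    [0, 0, 0],
    [0, 0, 0],
    [0, 0, 0],
    [0, 0, 0],
    [0, 0, 0],
    [0, 0, 0]
  ],
  "dr": [
    [0, 0, 0],
    [0, 0, 0],
    [0, 0, 0],
    [0, 0, 0],
    [0, 0, 0],
    [0, 0, 0],
    [0, 0, 0],
    [0, 0, 0]
  ],
  "jaw": 0.8
}}

```text
time_s: 16.15
position: [0.5208, 0.2015, 0.0464]
tcp_rot: [0.156, 0.988, -0.0, 0.001]
ft_force: [-0.1, 0.1, 0.2]
width: 0.0683
grasp_force: 0.0
```

```bash
python3 - <<'E'
from h import *
import plan
plan.state();c=snap('wrist','w6')
cv2.imwrite('pics/w6v.png',cv2.resize(c['img'][100:400,80:480],(800,600),interpolation=cv2.INTER_CUBIC)[:,:,::-1])
E
```

```text
t 16.15 nose [ 0.88  0.12 -0.96] tail [ 8.088e+01 -5.000e-02 -8.600e-01] yaw,tilt,roll [-0.0022 -0.0013  0.0001] F(dock axes) [-0.11  0.04  0.22] Tq [-0.045  0.02   0.036] grip 0.0 0.06831506332838308
```

View pics/w6v.png

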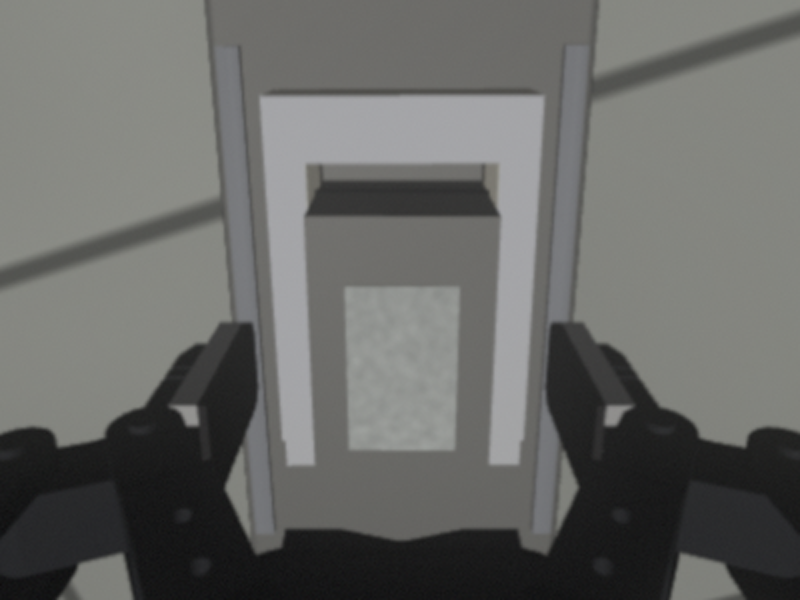

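The crop shows the block released and sitting between the carriage walls, with the tongue under the lip (edge at row 163). The open fingers are clear at columns 255 and 548. I'll retract and check the fit.

Emit:
{"name": "move_arm", "arguments": {
  "slide": [
    [0, 0, -0.2],
    [0, 0, -0.4],
    [0, 0, -0.6],
    [0, 0, -0.8],
    [0, 0, -0.8],
    [0, 0, -0.8],
    [-0.3, 0, -0.5],
    [-0.4, 0, 0],
    [-0.4, 0, 0],
    [-0.3, 0, 0],
    [0, 0, 0],
    [0, 0, 0]
  ],
  "dr": [
    [0, 0, 0],
    [0, 0, 0],
    [0, 0, 0],
    [0, 0, 0],
    [0, 0, 0],
    [0, 0, 0],
    [0, 0, 0],
    [0, 0, 0],
    [0, 0, 0],
    [0, 0, 0],
    [0, 0, 0],
    [0, 0, 0]
  ]
}}

```text
time_s: 17.2
position: [0.5535, 0.1904, 0.1475]
tcp_rot: [0.156, 0.988, -0.0, -0.001]
ft_force: [-0.5, 0.5, -0.6]
width: 0.0681
grasp_force: 0.0
```

```bash
python3 - <<'E'
from h import *
c=snap('wrist','w7');s=robot.sense();print(s['position'],s['ft_force'])
u,v=proj(c,np.array([.5146,.2034,.05]))[0].astype(int);print(u,v)
x0=u-100;y0=max(v-75,0);print(x0,y0)
cv2.imwrite('pics/w7v.png',cv2.resize(c['img'][y0:y0+150,x0:x0+200],(800,600),interpolation=cv2.INTER_CUBIC)[:,:,::-1])
E
```

```text
[0.55319445 0.19060764 0.14755809] [-0.84051691  0.60288911 -0.41825807]
281 161
181 86
```

View pics/w7v.png

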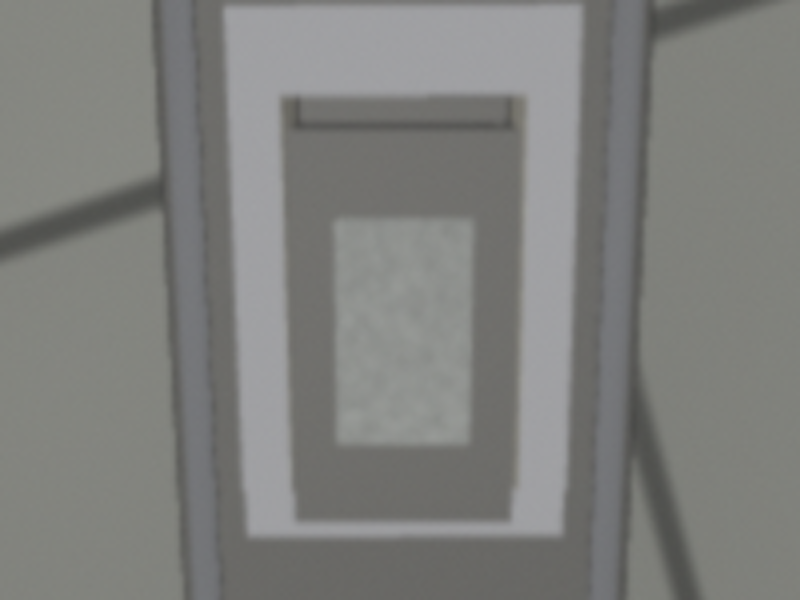

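The crop (scale 4, offset (181,86)) shows the block seated. Its top front edge is at row 126, its tail edge at row 521 (296–511), and the tail wall is white at rows 524–537. The lip edge is at row 96. The contact heights agree too: TCP 46.8 mm here against 30.5 mm on the bench, a difference of about 16 mm, which is the pocket floor. One numeric check for tilt follows.

```bash
python3 - <<'E'
from h import *
from scipy.optimize import least_squares
c=load('w7');W=lambda p:(181+(p[0]+.5)/4-.5,86+(p[1]+.5)/4-.5)
# carriage corners
ob=np.array([W(p) for p in[(224,5),(582,5),(563,537),(247,537),(281,96),(526,96)]])
Lc=np.array([[-52,-33,30],[-52,33,30],[52,33,26],[52,-33,26],[-36,-23,30],[-36,23,30]])/1e3
f=lambda p:(proj(c,R.from_euler('z',p[2]).apply(Lc)+[p[0],p[1],p[3]])-ob).ravel()
r=least_squares(f,[.5146,.2034,-.31,0]);print(r.x.round(4),r.fun.round(2))
bo=np.array([W(p) for p in[(288,127),(518,127),(511.5,521),(296,521)]])
Lb=np.array([[-30,-20,40],[-30,20,40],[40,20,40],[40,-20,40]])/1e3
g=lambda p:(proj(c,R.from_euler('ZYX',[p[3],p[4],0]).apply(Lb)+p[:3])-bo).ravel()
b=least_squares(g,[.5146,.2034,.016,-.31,0]);print(b.x.round(4),b.fun.round(2))
print('block in carriage mm',(R.from_euler('z',-r.x[2]).apply(b.x[:3]-[r.x[0],r.x[1],r.x[3]])*1e3).round(2))
E
```

```text
[ 0.5147  0.2035 -0.3109  0.    ] [-0.07  0.18  0.26 -0.14 -0.25 -0.18 -0.    0.06 -0.09  0.14  0.12 -0.07]
[ 0.5172  0.2024  0.0124 -0.3122 -0.084 ] [-0.02  0.11  0.08 -0.01  0.11 -0.1  -0.18 -0.01]
block in carriage mm [ 2.75 -0.19 12.32]
```

```bash
python3 - <<'E'
from h import *
from scipy.optimize import least_squares
c=load('w7');g=cv2.cvtColor(c['img'],cv2.COLOR_RGB2GRAY).astype(float)
def peaks(p,off,th):
  d=np.gradient(p);o=[]
  for i in range(1,len(d)-1):
    if abs(d[i])>th and abs(d[i])>=abs(d[i-1]) and abs(d[i])>abs(d[i+1]):
      a,b,e=abs(d[i-1]),abs(d[i]),abs(d[i+1]);o.append((float(round(off+i+.5*(a-e)/(a-2*b+e),2)),int(d[i])))
  return o
for r in(122,130,150,175,200,212):print(r,peaks(g[r-1:r+2,235:325].mean(0),235,4))
for a,b in((262,275),(285,300)):print('col',a,peaks(g[80:235,a:b].mean(1),80,2))
Lb=np.array([[-30,-20,40],[-30,20,40],[40,20,40],[40,-20,40],[-17,0,40],[27,0,40],[-30,0,7]])/1e3
for nm,x,pt,z in(('flat x-1',-.001,0,0),('flat x+1',.001,0,0),('tailup .03',0,-.03,.0012),('tailup .084',.001,-.084,.0034)):
  Rb=R.from_euler('ZYX',[-.311,pt,0]);o=R.from_euler('z',-.311).apply([x,0,0])+[.5147,.2035,.016+z]
  print(nm,(proj(c,Rb.apply(Lb)+o)).round(1).tolist())
E
```

```text
122 [(237.82, 18), (250.92, -18), (311.73, 16)]
130 [(238.1, 20), (251.18, -19), (311.4, 16)]
150 [(238.9, 19), (251.86, -18), (264.14, 12), (298.72, -12), (310.99, 18)]
175 [(239.86, 19), (252.58, -18), (264.33, 12), (298.41, -11), (310.36, 17)]
200 [(240.86, 19), (253.32, -19), (309.87, 18), (322.56, -20)]
212 [(241.98, 20), (254.24, -18), (308.33, 19), (321.46, -20)]
col 262 [(86.61, 17), (109.66, -15), (115.75, -10), (118.26, 10), (140.14, 8), (196.79, -9), (215.96, 18), (219.84, -19)]
col 285 [(86.61, 17), (109.2, -17), (115.74, -10), (118.25, 10), (140.06, 9), (196.75, -12), (215.93, 18), (219.54, -17)]
flat x-1 [[252.1, 116.8], [311.3, 116.6], [309.1, 215.6], [254.8, 215.8], [281.8, 136.4], [281.9, 198.6], [281.6, 116.6]]
flat x+1 [[252.2, 119.9], [311.3, 119.7], [309.0, 218.2], [254.9, 218.3], [281.8, 139.4], [281.9, 201.2], [281.6, 119.3]]
tailup .03 [[252.1, 116.5], [311.4, 116.3], [309.3, 216.3], [254.5, 216.4], [281.8, 136.2], [281.9, 199.0], [281.6, 117.7]]
tailup .084 [[252.0, 114.9], [311.5, 114.7], [309.9, 216.3], [254.0, 216.5], [281.8, 134.6], [281.9, 198.5], [281.6, 118.6]]
```

Flat fits the rows best, but the view can't resolve small tilts. I'll check by touch, pressing the tail and then the nose very lightly with the shut fingertips.

Emit:
{"name": "move_arm", "arguments": {
  "slide": [
    [0.32, 0, 0.4],
    [0.31, 0, 0.6],
    [0, 0, 0.6],
    [0, 0, 0.6],
    [0, 0, 0.5],
    [0, 0, 0.3],
    [0, 0, 0.14],
    [0, 0, 0],
    [0, 0, 0],
    [0, 0, 0]
  ],
  "dr": [
    [0, 0, 0],
    [0, 0, 0],
    [0, 0, 0],
    [0, 0, 0],
    [0, 0, 0],
    [0, 0, 0],
    [0, 0, 0],
    [0, 0, 0],
    [0, 0, 0],
    [0, 0, 0]
  ],
  "jaw": 0
}}

```text
time_s: 18.08
position: [0.5397, 0.1958, 0.0713]
tcp_rot: [0.155, 0.988, 0.0, 0.001]
ft_force: [-0.3, -0.2, -0.5]
width: -0.0002
grasp_force: 0.0
```

Emit:
{"name": "move_arm", "arguments": {
  "slide": [
    [0, 0, 0.03],
    [0, 0, 0.03],
    [0, 0, 0.03],
    [0, 0, 0],
    [0, 0, 0]
  ],
  "dr": [
    [0, 0, 0],
    [0, 0, 0],
    [0, 0, 0],
    [0, 0, 0],
    [0, 0, 0]
  ]
}}

```text
time_s: 18.5
position: [0.5391, 0.1957, 0.0683]
tcp_rot: [0.156, 0.988, -0.0, 0.001]
ft_force: [-0.3, 0.0, 1.0]
width: -0.0001
grasp_force: 0.0
```

Expected contact is at TCP z ≈ 0.064, so I continue in small steps.

Emit:
{"name": "move_arm", "arguments": {
  "slide": [
    [0, 0, 0.04],
    [0, 0, 0.04],
    [0, 0, 0.04],
    [0, 0, 0],
    [0, 0, 0]
  ],
  "dr": [
    [0, 0, 0],
    [0, 0, 0],
    [0, 0, 0],
    [0, 0, 0],
    [0, 0, 0]
  ]
}}

```text
time_s: 18.92
position: [0.5389, 0.1956, 0.065]
tcp_rot: [0.155, 0.988, -0.0, 0.0]
ft_force: [-0.3, -0.3, -0.5]
width: 0.0003
grasp_force: 0.0
```

Emit:
{"name": "move_arm", "arguments": {
  "slide": [
    [0, 0, 0.02],
    [0, 0, 0.02],
    [0, 0, 0],
    [0, 0, 0]
  ],
  "dr": [
    [0, 0, 0],
    [0, 0, 0],
    [0, 0, 0],
    [0, 0, 0]
  ]
}}

```text
time_s: 19.25
position: [0.539, 0.1957, 0.0642]
tcp_rot: [0.155, 0.988, -0.0, 0.001]
ft_force: [0.8, 0.3, 0.2]
width: -0.0001
grasp_force: 0.0
```

Emit:
{"name": "move_arm", "arguments": {
  "slide": [
    [0, 0, 0.02],
    [0, 0, 0.02],
    [0, 0, 0],
    [0, 0, 0]
  ],
  "dr": [
    [0, 0, 0],
    [0, 0, 0],
    [0, 0, 0],
    [0, 0, 0]
  ]
}}

```text
time_s: 19.58
position: [0.5392, 0.1957, 0.064]
tcp_rot: [0.155, 0.988, -0.0, 0.001]
ft_force: [-3.1, -0.2, 6.4]
width: 0.0002
grasp_force: 3.3
```

Emit:
{"name": "move_arm", "arguments": {
  "slide": [
    [0, 0, 0.01],
    [0, 0, 0.01],
    [0, 0, 0],
    [0, 0, 0]
  ],
  "dr": [
    [0, 0, 0],
    [0, 0, 0],
    [0, 0, 0],
    [0, 0, 0]
  ]
}}

```text
time_s: 19.92
position: [0.5392, 0.1957, 0.064]
tcp_rot: [0.155, 0.988, -0.0, 0.001]
ft_force: [-4.5, -0.8, 9.6]
width: 0.0001
grasp_force: 5.1
```

The tail top is at exactly 56 mm, so the tail is home. Next, the nose end.

Emit:
{"name": "move_arm", "arguments": {
  "slide": [
    [0, 0, -0.15],
    [0, 0, -0.2],
    [0.4, 0, 0],
    [0.4, 0, 0],
    [0.4, 0, 0],
    [0.4, 0, 0],
    [0, 0, 0.1],
    [0, 0, 0.1],
    [0, 0, 0.04],
    [0, 0, 0],
    [0, 0, 0]
  ],
  "dr": [
    [0, 0, 0],
    [0, 0, 0],
    [0, 0, 0],
    [0, 0, 0],
    [0, 0, 0],
    [0, 0, 0],
    [0, 0, 0],
    [0, 0, 0],
    [0, 0, 0],
    [0, 0, 0],
    [0, 0, 0]
  ]
}}

```text
time_s: 20.83
position: [0.5013, 0.2078, 0.0653]
tcp_rot: [0.156, 0.988, -0.0, 0.001]
ft_force: [0.6, 0.5, -0.2]
width: -0.0
grasp_force: 0.0
```

Emit:
{"name": "move_arm", "arguments": {
  "slide": [
    [0, 0, 0.02],
    [0, 0, 0.02],
    [0, 0, 0],
    [0, 0, 0]
  ],
  "dr": [
    [0, 0, 0],
    [0, 0, 0],
    [0, 0, 0],
    [0, 0, 0]
  ]
}}

```text
time_s: 21.17
position: [0.501, 0.2079, 0.0644]
tcp_rot: [0.156, 0.988, -0.0, 0.001]
ft_force: [-0.6, -0.1, 0.5]
width: -0.0003
grasp_force: 0.0
```

Emit:
{"name": "move_arm", "arguments": {
  "slide": [
    [0, 0, 0.02],
    [0, 0, 0.01],
    [0, 0, 0],
    [0, 0, 0]
  ],
  "dr": [
    [0, 0, 0],
    [0, 0, 0],
    [0, 0, 0],
    [0, 0, 0]
  ]
}}

```text
time_s: 21.5
position: [0.5011, 0.2079, 0.064]
tcp_rot: [0.155, 0.988, -0.0, 0.001]
ft_force: [-1.5, -1.1, 5.6]
width: 0.0002
grasp_force: 2.6
```

Nose and tail are both at 56 mm, so the block is flat and fully home. I'll retract and hand in.

Emit:
{"name": "move_arm", "arguments": {
  "slide": [
    [0, 0, -0.2],
    [0, 0, -0.5],
    [0, 0, -0.8],
    [0, 0, -0.8],
    [0, 0, -0.8],
    [0, 0, -0.6],
    [0, 0, 0],
    [0, 0, 0],
    [0, 0, 0]
  ],
  "dr": [
    [0, 0, 0],
    [0, 0, 0],
    [0, 0, 0],
    [0, 0, 0],
    [0, 0, 0],
    [0, 0, 0],
    [0, 0, 0],
    [0, 0, 0],
    [0, 0, 0]
  ]
}}

```text
time_s: 22.25
position: [0.5004, 0.2079, 0.1557]
tcp_rot: [0.155, 0.988, -0.0, 0.0]
ft_force: [-0.8, 0.5, -0.0]
width: 0.0003
grasp_force: 0.0
```

```bash
python3 -c "
from plant import robot
print(robot.finish_job())"
```

```text
the job is handed in; nothing more can be done
None
```

The battery is in the dock, tongue under the lip, flat and fully home on the pocket floor (both ends of its top measured 56 mm by touch), released and handed in at about 22 s; the highest dock contact force I read was about 13 N.

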